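Cock and lock the cassette loader

TASK

Get the cassette loader ready for filling: with the fingertips push its upright blue thumb plate back against the spring until it is past the stop pin, then let go, so that it springs back and is held by the pin at mid travel. Then push the red post of the locking lever round until the lever is fully home against its stop stud, across the end of the pin's black knob. Only push: do not pinch, lift or force anything, and leave the two cassettes, the wax block and the brown bottle standing round the loader where they are.

Things in the scene. Friction and masses are not known exactly. Their poses are not given: they have to be found in the camera images.
- loader: Cassette loader fixed to the desk: plate 235x145x10 mm, grey rails, white sprung follower with blue thumb plate, stop pin and locking lever on its left. Origin at desk level under the slide track; x = push direction (rearward), y to the lever's side, z up. Plate spans x -85 to 150, y -40 to 105 mm; front plate, rails, pin housing up to 30 mm high, barrel bracket (x 64 to 76) 40 mm.
- thumb_plate (a point): Middle of the front face (the face to push, looking to the loader's -x) of the upright blue thumb plate on the follower: 50 mm wide (y), 10 mm thick (x), from 25 to 72 mm above the desk; this point is 55 mm above the desk. Moves with the follower; with the follower at home it lies 50 mm in front of the loader's origin.
- follower (a joint): Follower travel in m along the loader's +x: 0 = home (front, sprung), 0.085 = rear end. Spring 4 N at home, 8 N at end; damping 30 N s/m; up to 5 N more while its bevel pushes the pin aside (0.008 to 0.05). From about 0.051 the pin snaps in before its front face; released then, it springs back and rests on the pin at 0.050. Released earlier it goes home.
- stop_pin (a joint): Travel in m of the spring stop pin, steel 8 mm with a black knob at the outer (+y) end: 0 = fully in (latching), about 0.010 = pushed out by the follower passing it. Works by itself; its knob is at the loader's x = -19 mm, y = 66 to 78 mm, 19 mm above the desk.
- lock_lever (a joint): Lever angle in rad about its vertical pivot, counterclockwise from above: 0 = open, arm to the loader's +y; 1.571 = locked, arm to the loader's -x, against its stop stud, across the end of the pin's knob. Starts at 0 to 0.35. Stays where left; about 1.5 N at the post moves it.
- lever_pivot (a point): Pivot of the lever, fixed on the loader at x = 32 mm, y = 88 mm, 25 mm above the desk.
- lever_post (a point): Middle of the upright red post near the end of the lever, to be pushed from its side: 14 mm diameter, from 25 to 65 mm above the desk, 50 mm from the pivot; this point is 45 mm above the desk.
- white_cassette_mid (a point): Centre of a loose white tissue cassette, 28 x 40 x 6 mm, flat on the desk in front of the loader. Leave alone.
- pink_cassette_mid (a point): Centre of a loose pink tissue cassette, 28 x 40 x 6 mm, flat on the desk in front of the loader. Leave alone.
- wax_block_mid (a point): Centre of a loose white and pink wax block in its cassette, 40 x 28 x 15 mm, on the desk left of the loader. Leave alone.
- brown_bottle_mid (a point): Centre of a loose brown bottle with white cap, 27 mm diameter, 61 mm tall, on the desk left of the loader's rear. Leave alone.
- microtome: Large cream and black microtome, fixed on the desk to the right of the loader, an obstacle between it and the desk's right half. Origin at desk level. It fills x -220 to +220 mm, y -150 to +147 mm of its frame (x ahead of the robot, y to the left) and is up to 313 mm high. Pass above or in front of it.

How it is judged:
On the way, in this order (a step that is already met when the one before it is completed fails the run):
1. the fingers push the follower back past the stop pin (value of joint follower above 0.051 m and contact force between the fingers and follower above 1 N), for 0.05 s.
2. the follower, let go, rests on the stop pin at mid travel while the lever is still unlocked (value of joint follower between 0.045 and 0.053 m and value of joint stop_pin below 0.004 m and value of joint lock_lever below 1.2 rad and contact force between the fingers and follower below 0.2 N), for 0.2 s.
3. the locking lever is pushed home (value of joint lock_lever above 1.38 rad), for 0.1 s.
At the end, for the whole second after the job is handed in: The follower rests on the stop pin at mid travel (0.045 to 0.053 m), the pin is in (under 0.004 m), the locking lever is over by more than 1.38 of 1.571 rad, and all is at rest (value of joint follower between 0.045 and 0.053 m and value of joint stop_pin below 0.004 m and value of joint lock_lever above 1.38 rad and linear speed of follower below 0.01 m/s); the robot touches nothing.
It fails at once if the thumb plate or follower is pinched or forced (over 35 N) (contact force between the fingers and follower above 35 N).
It fails at once if the lever is pinched or forced (over 35 N) (contact force between the fingers and lock_lever above 35 N).
It fails at once if a loose cassette, the block or the bottle is lifted or moved by more than 20 mm, or the bottle tipped (distance of any of white_cassette_mid, pink_cassette_mid, wax_block_mid, brown_bottle_mid from where it was at the start of the episode above 0.02 m or angle between brown_bottle_mid's own z axis and vertical above 0.5 rad).
It also fails if it takes over 48 s, if anything falls off the work surface, if the arm or the gripper's body presses on something with over 40 N, if the wrist force passes 120 N, or if a joint passes its speed limit or range.

ROBOT

A 6-joint arm with a two-finger parallel gripper is mounted at the origin on a cart in front of the work surface, level with it; the furniture and walls round the work are solid. World frame = base frame: x ahead of the robot, y to its left, z up, the work surface at z = 0. Lengths are in m, angles in rad, forces in N, time in s.
With the tool pointing down it reaches from about 0.4 to 0.825 m from the base axis. Payload 7 kg.
Tool frame: the origin (TCP) lies at the very end of the fingers, on their centre line; the grasp point (between the pads) lies 19 mm behind it; z points along the fingers, y is the line along which they close (so a half turn about z gives the same grasp; the last joint's range is limited). The gripper opens to 88 mm and grips with 3 to 60 N. Pads are 19 mm wide; open, the fingers measure 130 mm over their backs; the gripper's body (78 mm by 193 mm) begins 47 mm behind the grasp point.
Start: joints at [1.559, 0.359, 0.012, 0, -1.224, -0.288], TCP at [0.199, 0.645, 0.227] pointing down, gripper open.
Joint ranges: [-3.07, 3.07], [-1.43, 2.12], [-1.02, 1.25], [-3.03, 1.67], [-3.05, -0], [-3.03, 3.03]. Speed limits (rad/s): [2.39, 2.39, 3.01, 3.14, 3.14, 3.14].

INTERFACE

Orientations are given as [roll, pitch, yaw] about the fixed x, y, z axes, in that order (R = Rz(yaw) Ry(pitch) Rx(roll)).
In Python, from rig import env gives the robot as it stands.
- The arm moves only by the tool servo_tool, never from a script. Its arguments are lists of equal length, an entry for each row: "travel": the shift along the world's x, y, z in m, a list of three; "delta_rot": the turn, a rotation vector about the world's x, y, z in rad, a list of three; "claw": the finger opening in m, from 0 to 0.0876. In form: {"travel": [[tx, ty, tz], ...], "delta_rot": [[wx, wy, wz], ...], "claw": [claw, ...]}. A call has 1 to 8 rows; each row shifts and turns the commanded pose from where the row before left it; what a row does not reach is not made up. A row lasts 1/12 s, in which the tool goes at most 41.7 mm and 7.16 degrees, less where a joint would pass 70% of its speed; a pose out of reach is approached as far as the arm can. A call with a gripper value outside its range is refused whole. The fingers move at their own pace and stop on an object; "squeeze" is the grip in N (left out, the last holds). Time passes only in rows, so rows that do not move let the fingers close. It gives the time, the measured TCP pose, the force, the opening and the grip force at its end, in the units of the state.
- env.observe(): the state, without advancing time (a new reading comes with each control period).
- env.camera(name): name is "scene" or "top" or "wrist"; returns the picture (480x640x3 uint8, blue, green, red); there is no depth.
- env.camera_model(name): a dict with "camera_matrix" (3x3 intrinsics, pixels), "R" (3x3) and "t" (3): a world point X has camera coordinates R X + t. Camera axes: x right, y down, z forward; pixel columns grow to the right and rows downward; lengths in m; the calibration is good to about 2 mm. The wrist camera is an equidistant fisheye: a pixel r from the principal point sees the ray r / f radians off the axis. A picture is of the moment at which its call begins: read the wrist's pose just before it. camera_model takes no time and is no camera call; for the wrist camera it gives the pose at the moment of the call.
- env.hand_in(): hands the job in; it is judged then, once.
Trained networks look in the newest picture that a camera, given by its name, has taken for a name from the list of things; names that differ only in an ending like _2 or _b are one class to them, and where a whole thing is asked for, a point or a joint stands for the part that bears it (a point fixed in the world has none). Each returns a list of dicts, best first, with "confidence" (0 to 1); they miss things now and then, are a little off and sometimes report something else, mostly with a low value. They report only what shows in the picture. A call takes as long as a camera call.
- env.regions_of(thing, camera): "region" (480x640 bool, what is visible of it) and "box" ([left, top, right, bottom] in pixels, round what is visible of it).
The state is a dict: "t": time; "joint_pos": joint angles; "joint_velocities": joint speeds; "tau": joint torques, N m; "eef_pos": TCP position; "ee_rot": TCP orientation; "contact_force": force on the tool from outside, world axes, zero at the start; "wrist_torque": the same for the moment, N m; "opening": finger opening in m; "finger_force": force on a finger pad.
Only numpy, scipy, OpenCV 4.12 (cv2) and the standard library are available. Lean on these libraries where they do the work, as an engineer would, in place of code of your own. Each camera call takes 0.05 s, during which the arm holds its last target. There are 200 camera calls.

## Working session

There is one attempt and no reset: what is moved stays moved. The work goes in short steps, Python scripts to look and compute and a tool call to move; the robot and the scene stay as the last step left them, time stands still between calls to the robot, and variables do not carry over. Pictures are saved under pics/ and viewed, at most 10 in all, crops included, and the job is handed in when it is done.

Besides the shell and the picture viewer there is one more tool, called after "Call:" as name(argument=value, ...) on one line, values as JSON. servo_tool: Moves the arm, as the interface text tells. Its arguments: {"type":"object","properties":{"travel":{"type":"array","items":{"type":"array","items":{"type":"number"}}},"delta_rot":{"type":"array","items":{"type":"array","items":{"type":"number"}}},"claw":{"type":"array","items":{"type":"number"}},"squeeze":{"type":"number"}},"required":["travel","delta_rot","claw"]}

```bash
mkdir -p pics; python3 - <<'E'
from rig import env
import cv2,numpy as np
for c in ["scene","top"]:
    im=env.camera(c); cv2.imwrite(f"pics/{c}0.png",im)
    m=env.camera_model(c); print(c,np.round(m["camera_matrix"],1).tolist(),np.round(m["R"],3).tolist(),np.round(m["t"],3).tolist())
    for n in ["loader","thumb_plate","lever_post","stop_pin","lock_lever","brown_bottle_mid","wax_block_mid","white_cassette_mid","pink_cassette_mid"]:
        for r in env.regions_of(n,c)[:2]:
            ys,xs=np.nonzero(r["region"]); print(n,round(r["confidence"],2),r["box"],xs.mean().round(1),ys.mean().round(1))
o=env.observe();print(o)
E
```

```text
scene [[473.3, 0.0, 324.7], [0.0, 473.3, 235.9], [0.0, 0.0, 1.0]] [[0.601, -0.799, -0.003], [-0.576, -0.43, -0.695], [0.555, 0.419, -0.719]] [-0.121, 0.437, 0.573]
thumb_plate 0.69 [281.0, 229.3, 319.8, 274.9] 297.2 256.1
lever_post 0.78 [246.4, 206.1, 278.5, 229.3] 258.2 219.8
stop_pin 0.52 [265.6, 241.0, 275.1, 247.2] 269.6 243.6
brown_bottle_mid 0.59 [240.2, 192.0, 351.6, 290.2] 295.8 239.8
brown_bottle_mid 0.51 [267.3, 165.0, 283.7, 189.9] 274.7 177.4
wax_block_mid 0.78 [214.3, 241.0, 230.8, 259.6] 220.4 248.3
white_cassette_mid 0.86 [282.2, 298.1, 305.1, 321.3] 292.5 308.0
pink_cassette_mid 0.7 [282.8, 229.6, 318.2, 276.0] 297.3 256.1
pink_cassette_mid 0.52 [247.0, 285.8, 272.1, 306.5] 258.6 296.1
top [[435.1, 0.0, 316.4], [0.0, 435.1, 239.0], [0.0, 0.0, 1.0]] [[0.028, -0.999, 0.033], [-0.995, -0.031, -0.093], [0.094, -0.031, -0.995]] [0.181, 0.53, 0.9]
loader 0.78 [209.0, 179.9, 305.3, 302.0] 264.3 240.9
thumb_plate 0.79 [277.9, 226.2, 299.9, 286.4] 286.4 267.0
lever_post 0.77 [214.3, 239.3, 240.9, 261.5] 225.8 250.5
stop_pin 0.41 [247.9, 261.5, 275.9, 272.3] 257.3 265.6
lock_l
[... 354 characters left out ...]
195.6 191.5
{'t': 1.0, 'joint_pos': array([ 1.55910123e+00,  3.58563672e-01,  1.18770002e-02, -1.41001563e-05,
       -1.22408809e+00, -2.88147090e-01]), 'joint_velocities': array([-0.00129056,  0.00086944, -0.00032598, -0.00036343,  0.00111117,
        0.00078526]), 'tau': array([ 9.55519063e-04, -5.82384825e+01,  2.93304777e+01,  7.00280204e+00,
        1.23751929e-02, -1.84872943e-05]), 'eef_pos': array([0.19935011, 0.64485673, 0.22657218]), 'ee_rot': array([-3.14157575e+00,  1.88429329e-05, -2.99846983e-01]), 'contact_force': array([-1.03293569,  0.3645681 , -0.85108718]), 'wrist_torque': array([-0.05070605, -0.00950919,  0.0009632 ]), 'finger_force': 0.0, 'opening': 0.08760252242410231}
```

```bash
python3 - <<'E'
import cv2
a=cv2.imread("pics/top0.png")[165:335,170:370]; cv2.imwrite("pics/topc.png",cv2.resize(a,None,fx=3.5,fy=3.5,interpolation=2))
a=cv2.imread("pics/scene0.png")[155:335,195:375]; cv2.imwrite("pics/scenec.png",cv2.resize(a,None,fx=3.3,fy=3.3,interpolation=2))
E
```

```text
(no output)
```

View pics/topc.png

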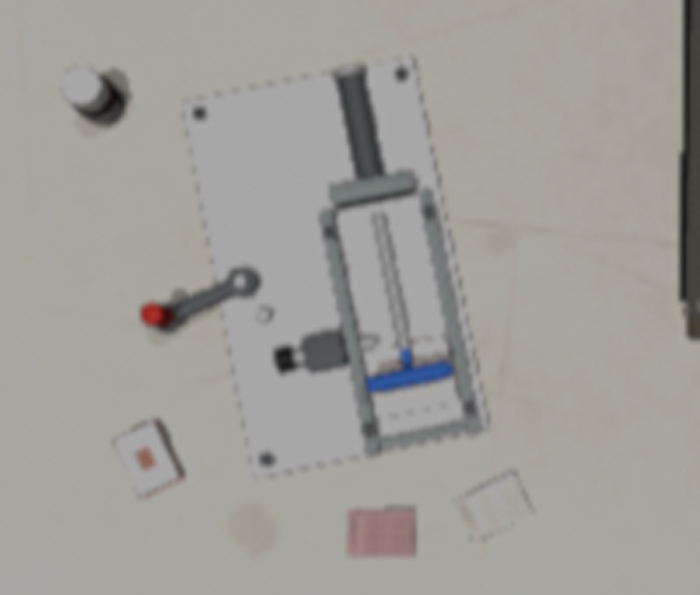

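View pics/scenec.png

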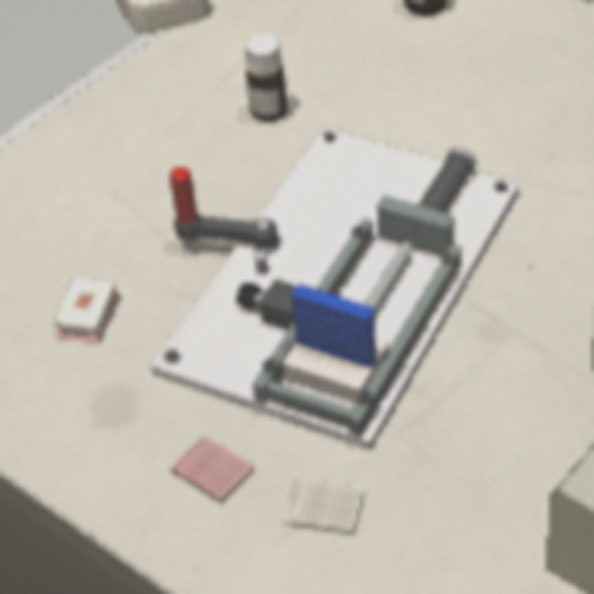

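The top picture shows the loader plate corners at crop pixels about (186,101), (412,57), (490,428) and (257,477). The blue plate is near (408,377), the red post at (154,314) and the pivot at (243,281). The scene picture agrees with this layout.

```bash
cat > fit.py <<'E'
from rig import env
import numpy as np
from scipy.optimize import least_squares
M={c:env.camera_model(c) for c in("top","scene")}
def proj(c,X):
    m=M[c];p=(np.asarray(m["R"])@np.asarray(X).T).T+np.asarray(m["t"]);p=p@np.asarray(m["camera_matrix"]).T
    return p[:,:2]/p[:,2:]
def L2W(q,P):
    P=np.atleast_2d(P);c,s=np.cos(q[2]),np.sin(q[2])
    return np.c_[q[0]+c*P[:,0]-s*P[:,1],q[1]+s*P[:,0]+c*P[:,1],P[:,2]]
E
python3 - <<'E'
from fit import *
C=np.array([[.15,.105,.01],[.15,-.04,.01],[-.085,-.04,.01],[-.085,.105,.01],[.032,.088,.03]])
T=np.array([[186,101],[412,57],[490,428],[257,477],[243,279]])/3.5+[170,165]
S=np.array([[325,132],[518,188],[372,445],[155,370],[264,228]])/3.3+[195,155]
B=np.array([[-.045,0,.072]]);Bt=np.array([[408,376]])/3.5+[170,165]
def f(q):
    W=L2W(q,C);return np.r_[(proj("top",W)-T).ravel(),(proj("scene",W)-S).ravel()]
r=least_squares(f,[.5,.1,.2],loss="soft_l1");q=r.x;print(q,np.round(r.fun,1))
print("blue top",proj("top",L2W(q,B)),Bt)
# post angle
Pp=np.array([225.8,250.5]);
g=lambda a:np.r_[(proj("top",L2W(q,[[.032-.05*np.sin(a[0]),.088+.05*np.cos(a[0]),.065]]))-(np.array([154,314])/3.5+[170,165])).ravel(),
 (proj("scene",L2W(q,[[.032-.05*np.sin(a[0]),.088+.05*np.cos(a[0]),.065]]))-(np.array([180,172])/3.3+[195,155])).ravel()]
a=least_squares(g,[.2]);print("lever",a.x,a.fun)
# objects in loader frame from top
from numpy.linalg import inv
m=M["top"];K=m["camera_matrix"];R=np.array(m["R"]);t=np.array(m["t"]);o=-R.T@t
for n,u,z in[("bottle",(80,88),.061),("wax",(148,458),.015),("pink",(382,531),.006),("white",(497,505),.006)]:
    d=R.T@inv(K)@np.r_[np.array(u)/3.5+[170,165],1];X=o+d*(z-o[2])/d[2]
    c,s=np.cos(q[2]),np.sin(q[2]);D=X[:2]-q[:2];print(n,X.round(3),"loader",round(c*D[0]+s*D[1],3),round(-s*D[0]+c*D[1],3))
np.save("q.npy",q)
a=a.x[0]
for n,p in[("thumb",[-.05,0,.055]),("thumb pushed",[.006,0,.055]),("post",[.032-.05*np.sin(a),.088+.05*np.cos(a),.045]),("pivot",[.032,.088,.025])]:print(n,L2W(q,p).round(4))
E
```

```text
[0.49451598 0.26370383 0.23641815] [-0.5  0.5  1.1 -0.1  1.1  0.6  0.2  0.9  0.2  0.9 -0.1 -1.6  1.  -1.4
  0.2 -0.6 -1.4 -1.2  0.2 -1.5]
blue top [[287.84455675 272.82809153]] [[286.57142857 272.42857143]]
lever [0.2282786] [0.13735403 0.02464049 0.48988857 0.09163918]
bottle [0.613 0.452 0.061] loader 0.159 0.155
wax [0.399 0.411 0.015] loader -0.058 0.166
pink [0.359 0.27  0.006] loader -0.13 0.038
white [0.376 0.201 0.006] loader -0.13 -0.033
thumb [[0.4459 0.252  0.055 ]]
thumb pushed [[0.5003 0.2651 0.055 ]]
post [[0.4826 0.4014 0.045 ]]
pivot [[0.505  0.3568 0.025 ]]
```

Call:
servo_tool(travel=[[0.0125,-0.025,-0.005],[0.0125,-0.025,-0.005],[0.0125,-0.025,-0.005],[0.0125,-0.025,-0.005],[0.0125,-0.025,-0.005],[0.0125,-0.025,-0.005],[0.0125,-0.025,-0.005],[0.0125,-0.025,-0.005]], delta_rot=[[0,0,0.0335],[0,0,0.0335],[0,0,0.0335],[0,0,0.0335],[0,0,0.0335],[0,0,0.0335],[0,0,0.0335],[0,0,0.0335]], claw=[0,0,0,0,0,0,0,0], squeeze=5)

```text
t: 1.67
eef_pos: [0.2998, 0.4436, 0.1865]
ee_rot: [-3.141, -0.0, -0.03]
contact_force: [0.4, -0.1, -0.3]
opening: 0.04
finger_force: 0.0
```

Call:
servo_tool(travel=[[0.0125,-0.025,-0.005],[0.0125,-0.025,-0.005],[0.0125,-0.025,-0.005],[0.0125,-0.025,-0.005],[0.0125,-0.025,-0.005],[0.0125,-0.025,-0.005],[0.0125,-0.025,-0.005],[0.003,-0.003,0]], delta_rot=[[0,0,0.0335],[0,0,0.0335],[0,0,0.0335],[0,0,0.0335],[0,0,0.0335],[0,0,0.0335],[0,0,0.0335],[0,0,0.0335]], claw=[0,0,0,0,0,0,0,0])

```text
t: 2.33
eef_pos: [0.39, 0.2633, 0.1508]
ee_rot: [3.141, 0.002, 0.236]
contact_force: [-0.4, -0.1, 0.1]
opening: 0.0004
finger_force: 0.0
```

```bash
python3 - <<'E'
from fit import *
q=np.load("q.npy")
o=env.observe();print(o["t"],o["eef_pos"],o["ee_rot"],o["joint_pos"].round(2),o["opening"],o["contact_force"])
import cv2
cv2.imwrite("pics/s1.png",cv2.resize(env.camera("scene")[100:340,150:470],None,fx=2.4,fy=2.4,interpolation=2))
E
```

```text
2.3333 [0.38996103 0.26326424 0.15076808] [3.14056511e+00 1.62510252e-03 2.35775601e-01] [ 1.01  0.09 -0.53 -0.   -0.95  0.79] 0.0004054349155228725 [-0.43572965 -0.09149165  0.0685114 ]
```

View pics/s1.png

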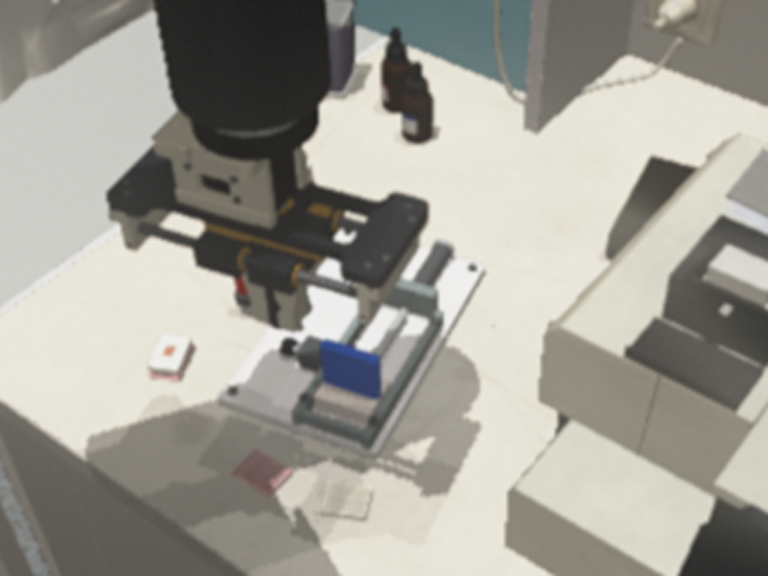

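Call:
servo_tool(travel=[[0.005,-0.011,0],[0.005,-0.011,0],[0,0,-0.02],[0,0,-0.025],[0,0,-0.025],[0,0,-0.02],[0,0,-0.015],[0,0,0]], delta_rot=[[0,0,0],[0,0,0],[0,0,0],[0,0,0],[0,0,0],[0,0,0],[0,0,0],[0,0,0]], claw=[0,0,0,0,0,0,0,0])

```text
t: 3.05
eef_pos: [0.3986, 0.2433, 0.044]
ee_rot: [3.139, 0.004, 0.235]
contact_force: [0.3, 0.3, 0.7]
opening: 0.0004
finger_force: 0.0
```

```bash
python3 - <<'E'
from fit import *
q=np.load("q.npy")
o=env.observe();print(o["t"],o["eef_pos"],o["contact_force"])
p=o["eef_pos"];c,s=np.cos(q[2]),np.sin(q[2]);D=p[:2]-q[:2];print(c*D[0]+s*D[1],-s*D[0]+c*D[1])
import cv2
for c,b in(("top",(165,335,170,370)),("scene",(155,335,195,395))):
    cv2.imwrite(f"pics/{c}2.png",env.camera(c)[b[0]:b[1],b[2]:b[3]])
a=cv2.imread("pics/top2.png")[:170,:200];d=cv2.imread("pics/scene2.png")[:170,:200]
cv2.imwrite("pics/b2.png",cv2.resize(np.hstack([a,d]),None,fx=2,fy=2,interpolation=2))
E
```

```text
3.05 [0.39862411 0.24326334 0.04403202] [0.30696065 0.30722078 0.71042109]
-0.09801206854767283 0.002588074949443995
```

View pics/b2.png

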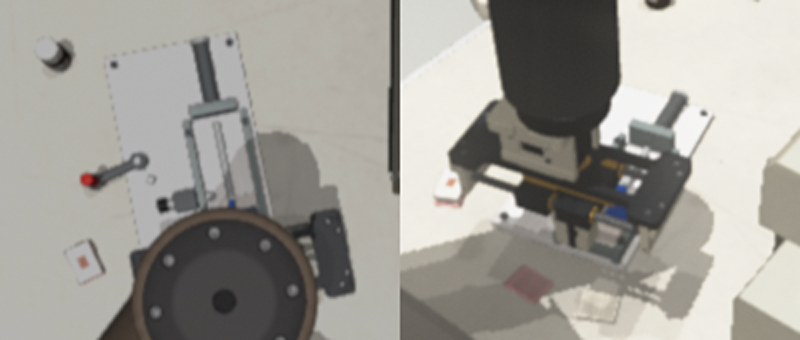

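Call:
servo_tool(travel=[[0.0097,0.0018,0],[0.0097,0.0018,0],[0.0058,0.001,0],[0.0049,0.001,0],[0.0049,0.0012,0],[0.0049,0.0012,0],[0.0049,0.0012,0],[0.0049,0.0012,0]], delta_rot=[[0,0,0],[0,0,0],[0,0,0],[0,0,0],[0,0,0],[0,0,0],[0,0,0],[0,0,0]], claw=[0,0,0,0,0,0,0,0])

```text
t: 3.82
eef_pos: [0.4486, 0.2544, 0.0463]
ee_rot: [3.141, 0.003, 0.235]
contact_force: [-13.6, 0.0, 7.9]
opening: 0.0005
finger_force: 6.4
```

Call:
servo_tool(travel=[[0.0039,0.0009,0],[0.0039,0.0009,0],[0.0039,0.0009,0],[0.0039,0.0009,0]], delta_rot=[[0,0,0],[0,0,0],[0,0,0],[0,0,0]], claw=[0,0,0,0])

```text
t: 4.15
eef_pos: [0.4633, 0.2578, 0.0461]
ee_rot: [3.14, 0.004, 0.235]
contact_force: [-10.3, 0.8, 6.3]
opening: 0.0006
finger_force: 4.9
```

Call:
servo_tool(travel=[[0.0039,0.0009,0],[0.0039,0.0009,0],[0.0039,0.0009,0],[0.0039,0.0009,0],[0.0039,0.0009,0],[0.0039,0.0009,0],[0.0039,0.0009,0],[0.0039,0.0009,0]], delta_rot=[[0,0,0],[0,0,0],[0,0,0],[0,0,0],[0,0,0],[0,0,0],[0,0,0],[0,0,0]], claw=[0,0,0,0,0,0,0,0])

```text
t: 4.82
eef_pos: [0.4949, 0.2653, 0.0461]
ee_rot: [3.141, 0.003, 0.236]
contact_force: [-9.1, 2.3, 4.3]
opening: 0.0006
finger_force: 4.1
```

Call:
servo_tool(travel=[[0.0039,0.0009,0],[0.0,0.0,0],[0.0,0.0,0]], delta_rot=[[0,0,0],[0,0,0],[0,0,0]], claw=[0,0,0])

```text
t: 5.07
eef_pos: [0.499, 0.2664, 0.0461]
ee_rot: [3.141, 0.003, 0.236]
contact_force: [-7.8, 0.8, 3.7]
opening: 0.0005
finger_force: 3.5
```

Call:
servo_tool(travel=[[-0.0049,-0.0012,0],[-0.0049,-0.0012,0],[-0.0097,-0.0023,0],[-0.0097,-0.0023,0],[-0.0097,-0.0023,0],[0,0,0.025],[0,0,0.035],[0,0,0.035]], delta_rot=[[0,0,0],[0,0,0],[0,0,0],[0,0,0],[0,0,0],[0,0,0],[0,0,0],[0,0,0]], claw=[0,0,0,0,0,0,0,0])

```text
t: 5.73
eef_pos: [0.4603, 0.257, 0.1423]
ee_rot: [3.14, 0.001, 0.237]
contact_force: [1.3, 0.9, 0.8]
opening: 0.0006
finger_force: 0.0
```

Call:
servo_tool(travel=[[0.0064,0.02,0],[0.0064,0.02,0],[0.0064,0.02,0],[0.0064,0.02,0],[0.0064,0.02,0],[0.0064,0.02,0],[0.0064,0.02,0],[0.0064,0.02,0]], delta_rot=[[0,0,0.0285],[0,0,0.0285],[0,0,0.0285],[0,0,0.0285],[0,0,0.0285],[0,0,0.0285],[0,0,0.0285],[0,0,0.0285]], claw=[0,0,0,0,0,0,0,0])

```text
t: 6.4
eef_pos: [0.5123, 0.4187, 0.1418]
ee_rot: [-3.141, -0.001, 0.466]
contact_force: [-0.1, -0.1, 0.9]
opening: 0.0003
finger_force: 0.0
```

```bash
python3 - <<'E'
from fit import *
import cv2
q=np.load("q.npy")
o=env.observe();print(o["t"],o["eef_pos"],o["ee_rot"],o["joint_pos"].round(2))
a=env.camera("top")[165:335,170:370];d=env.camera("scene")[155:325,195:395]
cv2.imwrite("pics/b3.png",cv2.resize(np.hstack([a,d]),None,fx=2,fy=2,interpolation=2))
r=env.regions_of("thumb_plate","scene")[0]
print(r["confidence"],r["box"]); 
for tr in(0,.05,.085):
  P=L2W(q,[[-.05+tr,y,z] for y in(-.025,.025) for z in(.025,.072)]);p=proj("scene",P);print(tr,p.min(0),p.max(0))
E
```

```text
6.4 [0.5123201  0.41867045 0.14180647] [-3.14142881e+00 -7.24564133e-04  4.65912754e-01] [ 0.98  0.4  -0.13  0.   -1.04  1.06]
0.88 [293.3, 226.3, 320.7, 259.5]
0 [283.13406368 244.04389881] [308.22027559 268.47481827]
0.05 [294.87566641 226.64506181] [318.8547429  250.61239297]
0.085 [302.61877555 215.17123691] [325.87671674 238.81777462]
```

View pics/b3.png

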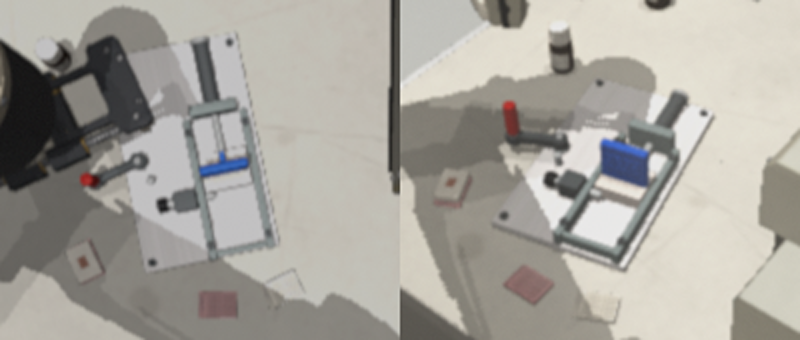

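Call:
servo_tool(travel=[[0,0,-0.02],[0,0,-0.025],[0,0,-0.025],[0,0,-0.02],[0,0,-0.01],[0,0,0]], delta_rot=[[0,0,0],[0,0,0],[0,0,0],[0,0,0],[0,0,0],[0,0,0]], claw=[0,0,0,0,0,0])

```text
t: 7.05
eef_pos: [0.5112, 0.4158, 0.0393]
ee_rot: [3.14, 0.004, 0.463]
contact_force: [0.1, -0.6, -0.2]
opening: 0.0009
finger_force: 0.0
```

```bash
python3 - <<'E'
from fit import *
q=np.load("q.npy");o=env.observe();p=o["eef_pos"];print(o["t"],p,o["ee_rot"],o["contact_force"])
def T(a,d):return L2W(q,[[.032-.05*np.sin(a)+d*np.cos(a),.088+.05*np.cos(a)+d*np.sin(a),.04]])[0]
L=[T(.228,.0165)]+[T(a,.0165) for a in np.arange(.328,1.6,.1)]
print((L[0]-p).round(4)); print(np.diff(L,axis=0).round(4)[:,:2].tolist()); print(np.round(L,4)[:,:2].tolist())
E
```

```text
7.05 [0.51115934 0.41575855 0.03934209] [3.13982651 0.00381162 0.46340035] [ 0.11985314 -0.57292452 -0.21801349]
[-0.0138 -0.0069  0.0007]
[[-0.0052, -0.001], [-0.005, -0.0015], [-0.0049, -0.002], [-0.0046, -0.0025], [-0.0044, -0.003], [-0.004, -0.0034], [-0.0037, -0.0038], [-0.0033, -0.0041], [-0.0029, -0.0044], [-0.0024, -0.0047], [-0.0019, -0.0049], [-0.0014, -0.0051], [-0.0009, -0.0052]]
[[0.4974, 0.4088], [0.4922, 0.4078], [0.4872, 0.4063], [0.4823, 0.4043], [0.4777, 0.4018], [0.4733, 0.3988], [0.4693, 0.3954], [0.4656, 0.3917], [0.4623, 0.3876], [0.4595, 0.3831], [0.457, 0.3785], [0.4551, 0.3736], [0.4537, 0.3685], [0.4528, 0.3633]]
```

Call:
servo_tool(travel=[[-0.0046,-0.0023,0],[-0.0046,-0.0023,0],[-0.0046,-0.0023,0],[-0.0052,-0.001,0],[-0.005,-0.0015,0],[-0.0049,-0.002,0],[-0.0046,-0.0025,0]], delta_rot=[[0,0,0],[0,0,0],[0,0,0],[0,0,0.1],[0,0,0.1],[0,0,0.1],[0,0,0.1]], claw=[0,0,0,0,0,0,0])

```text
t: 7.63
eef_pos: [0.4793, 0.4047, 0.0434]
ee_rot: [-3.141, -0.004, 0.87]
contact_force: [1.3, 1.0, -0.1]
opening: 0.0007
finger_force: 0.7
```

Light contact, as expected; continuing the arc.

Call:
servo_tool(travel=[[-0.0044,-0.003,0],[-0.004,-0.0034,0],[-0.0037,-0.0038,0],[-0.0033,-0.0041,0],[-0.0029,-0.0044,0],[-0.0024,-0.0047,0]], delta_rot=[[0,0,0.1],[0,0,0.1],[0,0,0.1],[0,0,0.1],[0,0,0.1],[0,0,0.1]], claw=[0,0,0,0,0,0])

```text
t: 8.13
eef_pos: [0.4585, 0.3814, 0.0433]
ee_rot: [3.14, -0.004, 1.47]
contact_force: [-0.2, 1.6, -0.4]
opening: 0.0007
finger_force: 0.7
```

Call:
servo_tool(travel=[[-0.0019,-0.0049,0],[-0.0014,-0.0051,0],[0,0,0]], delta_rot=[[0,0,0.1],[0,0,0.1],[0,0,0]], claw=[0,0,0])

```text
t: 8.38
eef_pos: [0.4548, 0.3704, 0.0431]
ee_rot: [3.14, -0.002, 1.669]
contact_force: [-0.1, 0.6, 0.5]
opening: 0.0007
finger_force: 0.1
```

Call:
servo_tool(travel=[[-0.0002,-0.002,0],[0,-0.002,0],[0.0002,-0.002,0],[0.0003,-0.0015,0]], delta_rot=[[0,0,0.03],[0,0,0.03],[0,0,0.03],[0,0,0]], claw=[0,0,0,0])

```text
t: 8.72
eef_pos: [0.455, 0.3651, 0.0428]
ee_rot: [3.14, -0.004, 1.752]
contact_force: [-9.6, 12.0, 0.4]
opening: 0.0003
finger_force: 7.0
```

Call:
servo_tool(travel=[[0,0,0],[-0.0005,0.002,0],[-0.002,0.008,0],[-0.0045,0.02,0],[-0.005,0.022,0],[0,0,0.03],[0,0,0.04],[0,0,0.035]], delta_rot=[[0,0,0],[0,0,0],[0,0,0],[0,0,0],[0,0,0],[0,0,0],[0,0,0],[0,0,0]], claw=[0,0,0,0,0,0,0,0])

```text
t: 9.38
eef_pos: [0.443, 0.4153, 0.1481]
ee_rot: [-3.141, 0.001, 1.753]
contact_force: [0.7, 0.6, -0.2]
opening: 0.0006
finger_force: 0.0
```

Call:
servo_tool(travel=[[-0.015,0.03,0.005],[-0.015,0.03,0.005],[-0.015,0.03,0.005],[-0.015,0.03,0.005],[-0.015,0.02,0],[0,0,0]], delta_rot=[[0,0,-0.1],[0,0,-0.1],[0,0,-0.1],[0,0,-0.1],[0,0,-0.1],[0,0,0]], claw=[0,0,0,0,0,0])

```text
t: 9.88
eef_pos: [0.3659, 0.5589, 0.167]
ee_rot: [3.141, -0.002, 1.248]
contact_force: [0.5, -0.2, -0.0]
opening: 0.0004
finger_force: 0.0
```

```bash
python3 - <<'E'
from fit import *
import cv2
q=np.load("q.npy");o=env.observe();print(o["t"],o["eef_pos"],o["contact_force"])
a=env.camera("top")[165:335,170:370];d=env.camera("scene")[155:325,195:395]
cv2.imwrite("pics/b4.png",cv2.resize(np.hstack([a,d]),None,fx=2,fy=2,interpolation=2))
obs=[]
for c in("top","scene"):
  for n in("lever_post","thumb_plate"):
    for r in env.regions_of(n,c)[:1]:
      ys,xs=np.nonzero(r["region"]);print(c,n,r["confidence"],r["box"],xs.mean(),ys.mean())
  for a in(1.2,1.38,1.571):print(a,[proj(c,L2W(q,[[.032-.05*np.sin(a),.088+.05*np.cos(a),z]]))[0].round(1).tolist() for z in(.025,.045,.065)])
E
```

```text
9.8833 [0.36587827 0.55893398 0.16701261] [ 0.53318451 -0.22455108 -0.04541579]
top lever_post 0.61 [235.0, 239.9, 244.6, 270.8] 240.63186813186815 256.0989010989011
top thumb_plate 0.77 [270.5, 220.1, 294.5, 261.9] 282.1511387163561 247.0848861283644
1.2 [[235.7, 269.4], [234.2, 269.2], [232.6, 268.9]]
1.38 [[240.0, 269.7], [238.6, 269.5], [237.2, 269.2]]
1.571 [[244.6, 269.2], [243.3, 269.0], [241.9, 268.7]]
scene lever_post 0.51 [257.2, 220.3, 278.7, 244.7] 266.22027972027973 232.0944055944056
1.2 [[256.8, 236.6], [255.8, 229.7], [254.7, 222.5]]
1.38 [[260.0, 238.6], [259.0, 231.7], [257.9, 224.5]]
1.571 [[263.9, 240.3], [263.0, 233.3], [262.0, 226.2]]
```

View pics/b4.png

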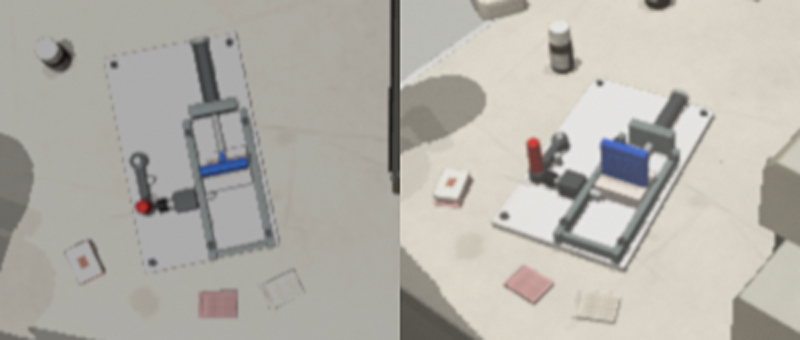

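The post top is at about (241.5, 268.5) in the top view, which matches a lever angle of about 1.56 rad. The blue plate is held at mid travel and the loose items are where they were.

```bash
python3 -c "
from rig import env
print(env.hand_in())"
```

```text
the job is handed in; nothing more can be done
None
```

I've handed the job in: in the last pictures the follower is held by the stop pin at mid travel, the locking lever is home at about 1.55 rad and the loose items look unmoved, but the hand-in gave no verdict.

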